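# Push the packed tote down the lane and shut the bar

## Task

Push the blue tote of green mouldings down the lane between the two aluminium rails until it is right up against the black end stop, letting neither the tote nor the gripper touch the rails; slide it, do not lift it or carry it. Then push the orange bar shut across the lane behind the tote. Leave everything else on the bench where it is.

Things in the scene. Friction and masses are not known exactly. Their poses are not given: they have to be found in the camera images.
- lane: Lane fixed to the bench: grey plate, x -130..130, y -200..260, 6 mm thick. Origin on the bench, middle of the lane's mouth. The tote travels along this body's -y. Rails from y = 0 to -190, inner faces at x = -64 and +64, tops 28 mm above the bench; y = 0..260 is open apron. End stop's face at y = -170: tote home when its centre is at y = -100. Position and turn vary.
- tote: Blue plastic tote packed with green mouldings, loose, 0.3 to 0.65 kg: 104 mm wide (x), 140 long (y), 60 high; vertical walls 6 to 66 mm above the bench, filling just below the rim. Origin: centre of its underside. Starts on the apron, front 50 to 80 mm short of the mouth, up to 22 mm off the lane's centre line and 0.15 rad askew.
- rail_near: Aluminium guide rail on the side nearer the robot, 12 mm wide, 190 mm long (y), 22 mm high from the plate; origin at the centre of its underside. Must not be touched.
- rail_far: The same rail on the far side. Must not be touched.
- end_stop: Black plastic bar across the lane's end, 34 mm high; origin at the middle of its face towards the tote, on the plate.
- gate (a joint): Angle of the orange bar about its upright hinge, rad: 0 = shut, straight across the lane behind the tote (hinge stop); grows as the bar swings over the apron to the far side, up to 2.75. Starts at 2.1 to 2.6 and stays where left (friction 0.05 N m). At angle a it points from the hinge along (-cos a, +sin a) in the lane's frame.
- gate_hinge (a point): Hinge axis of the orange bar, at the bar's mid height, 43 mm above the bench; in the lane's frame at x = +90, y = -15 mm, just outside the far rail. The hinge boss has radius 10 mm.
- gate_tip (a point): Free end of the orange bar, 150 mm from the hinge. The bar is 10 mm thick and 18 mm high, from 34 to 52 mm above the bench, and passes over the rails.
- sample: Single olive green slotted plastic moulding, 120 x 34 x 20 mm, loose; origin at the centre of its underside, x along its length. Lies on the lane's plate outside the near rail. Bystander: leave it where it is.
- moulding_b: Single olive green slotted plastic moulding, 120 x 34 x 20 mm, loose; origin at the centre of its underside, x along its length. Bystander: leave it where it is.
- moulding_c: Single olive green slotted plastic moulding, 120 x 34 x 20 mm, loose; origin at the centre of its underside, x along its length. Bystander: leave it where it is.
- knife: Deburring knife with a red handle, 130 mm long (its x), 14 mm high, lying on the lane's plate outside the far rail. Bystander: leave it where it is.
- caliper: Steel caliper, 160 mm long (its x), 10 mm high, lying flat; origin at the middle underneath. Bystander: leave it where it is.
- glue: White bottle with a red cap, 52 mm diameter, 130 mm high; origin at the centre of its underside. Bystander: leave it where it is.
- mug: White mug, 80 mm diameter, 90 mm high; origin at the centre of its underside. Bystander: leave it where it is.
There are look-alikes about, which are no part of the job. What is shaped like the tote but pink or purple is not meant.

How it is judged (in metres and radians):
On the way, in this order (a step that is already met when the one before it is completed fails the run):
1. the tote rests against the end stop, with the bar still open (y of tote in the frame of lane between -0.106 and -0.094 m and x of tote in the frame of lane between -0.013 and 0.013 m and angle between the y axis of tote and the y axis of lane, either way round below 0.15 rad and linear speed of tote below 0.02 m/s and z of tote in the frame of lane below 0.012 m and value of joint gate above 0.5 rad), for 0.2 s.
2. the orange bar is shut behind the tote (y of tote in the frame of lane between -0.106 and -0.094 m and x of tote in the frame of lane between -0.013 and 0.013 m and angle between the y axis of tote and the y axis of lane, either way round below 0.15 rad and linear speed of tote below 0.02 m/s and z of tote in the frame of lane below 0.012 m and value of joint gate below 0.08 rad), for 0.2 s.
At the end, for the whole second after the job is handed in: The tote stands on the plate in the lane within 6 mm of the end stop, at rest, clear of both rails, and the orange bar is shut to within 0.08 rad (about 5 degrees) (all of step 2 and angle between tote's own z axis and vertical below 0.05 rad); the robot touches nothing.
It fails at once if a rail was touched (contact force between any of rail_near, rail_far and anything else above 0.3 N).
It fails at once if the tote was lifted or tipped (z of tote in the frame of lane above 0.014 m or angle between tote's own z axis and vertical above 0.15 rad).
It fails at once if a bystander was moved more than 20 mm (distance of any of sample, moulding_b, moulding_c, knife, caliper, glue, mug from where it was at the start of the episode above 0.02 m).
It also fails if it takes over 72 s, if anything falls off the work surface, if the arm or the gripper's body presses on something with over 40 N, if the wrist force passes 120 N, or if a joint passes its speed limit or range.

## Robot

A 7-joint arm with a two-finger parallel gripper is mounted at the origin on the work surface. World frame = base frame: x ahead of the robot, y to its left, z up, the work surface at z = 0. Lengths are in mm, angles in degrees, forces in N, time in s.
With the tool pointing down it reaches from about 400 to 900 mm from the base axis. Payload 5.5 kg.
Tool frame: the origin (TCP) lies at the very end of the fingers, on their centre line; the grasp point (between the pads) lies 19 mm behind it (ctrl.grip_depth is the distance from the TCP to the grasp point, in mm); z points along the fingers, y is the line along which they close (so a half turn about z gives the same grasp; the last joint's range is limited). The gripper opens to 85 mm and grips with 20 to 120 N. Pads are 22 mm wide; open, the fingers measure 114 mm over their backs; the gripper's body (76 mm by 85 mm) begins 54 mm behind the grasp point. The pads swing forward as they close: fully open they stand 13 mm farther back than shut.
Start: joints at [-51.784, 28.699, -24.465, 88.831, 12.651, 65.22, -12.049], TCP at [255.359, 597.739, 231.31] pointing down, gripper open.
Joint ranges: [-164.97, 164.97], [-17.58, 116.51], [-87.97, 89.64], [11.32, 138.91], [-80.73, 260.73], [10.89, 115.49], [-147.41, 147.41]. Speed limits (degrees/s): [147.25, 147.25, 180, 180, 180, 180, 180].

## Interface

Orientations are given as [roll, pitch, yaw] about the fixed x, y, z axes, in that order (R = Rz(yaw) Ry(pitch) Rx(roll)).
In Python, from station import ctrl gives the robot as it stands. The module is installed in compiled form; this text tells all that it offers.
- The arm moves only by the shell command python3 -m jog 'ROWS' [FORCE]. ROWS is JSON, one flat list of numbers, 7 for each row, row after row: the closure, from 0 (fully open) to 1 (shut), then the shift along the world's x, y, z in m, then the turn, a rotation vector about the world's x, y, z in rad. In form: [hand, tx, ty, tz, ax, ay, az, hand, tx, ty, tz, ax, ay, az, ...]. A call has 1 to 8 rows; each row is the pose to reach, as a shift and turn from the pose commanded when the call began; what a row does not reach only later rows make up. A row lasts 1/8 s, in which the tool goes at most 62.5 mm and 10.7 degrees, less where a joint would pass 70% of its speed; a pose out of reach is approached as far as the arm can. A call with a gripper value outside its range is refused whole. The fingers move at their own pace and stop on an object; FORCE is the grip in N (left out, the last holds). Time passes only in rows, so rows that repeat a pose let the fingers close. It gives the time, the measured TCP pose, the force, the opening and the grip force at its end, in the units of the state.
- ctrl.observe(): the state, without advancing time (a new reading comes with each control period).
- ctrl.get_image(name): name is "scene" or "side" or "wrist"; returns a dict with "img" (420x560x3 uint8, blue, green, red), "camera_matrix" (3x3 intrinsics, pixels), "eye" and "rotation" of the camera in the world; the wrist camera has in their place "hand_eye" (4x4, takes a point from camera to tool coordinates, whose origin is the TCP and whose axes are the flange's). Camera axes: x right, y down, z forward; pixel columns grow to the right and rows downward; lengths in mm; the calibration is good to about 2 mm. A picture is of the moment at which its call begins: read the wrist's pose just before it. There is no depth.
- ctrl.close_job(): hands the job in; it is judged then, once.
The state is a dict: "clock": time; "joints": joint angles; "dq": joint speeds; "effort": joint torques, N m; "tcp_pos": TCP position; "ee_rot": TCP orientation; "contact_force": force on the tool from outside, world axes, zero at the start; "ft_torque": the same for the moment, N m; "finger_gap": finger opening in mm; "grasp_force": force on a finger pad.
Only numpy, scipy, OpenCV 4.12 (cv2) and the standard library are available. Lean on these libraries where they do the work, as an engineer would, in place of code of your own. Each camera call takes 0.05 s, during which the arm holds its last target. There are 200 camera calls.

## Working session

There is one attempt and no reset: what is moved stays moved. The work goes in short steps, Python scripts to look and compute and a shell command to move; the robot and the scene stay as the last step left them, time stands still between calls to the robot, and variables do not carry over. Pictures are saved under pics/ and viewed, at most 10 in all, crops included, and the job is handed in when it is done.

```bash
mkdir -p pics
python3 - <<'E'
from station import ctrl
import cv2,numpy as np,pickle
s=ctrl.observe();print(s['clock'],s['tcp_pos'],s['ee_rot'])
d={}
for n in ["scene","side"]:
    d[n]=ctrl.get_image(n);cv2.imwrite(f'pics/{n}0.png',d[n]['img']);print(n,d[n]['eye'],d[n]['camera_matrix'].tolist() if hasattr(d[n]['camera_matrix'],'tolist') else d[n]['camera_matrix'])
pickle.dump(d,open('d0.pkl','wb'))
E
```

```text
0.0 [255.17778439 597.05025415 230.23645784] [-1.79887448e+02 -2.41952517e-03  1.56867109e+02]
scene [1132.06519199 -537.26082107  702.34510907] [[408.901638395746, 0.0, 279.251842638398], [0.0, 408.901638395746, 211.80261948465588], [0.0, 0.0, 1.0]]
side [ 197.30194849 -959.85181277 1008.61189655] [[497.69676686979966, 0.0, 281.40095852156725], [0.0, 497.69676686979966, 209.953365454351], [0.0, 0.0, 1.0]]
```

View pics/scene0.png

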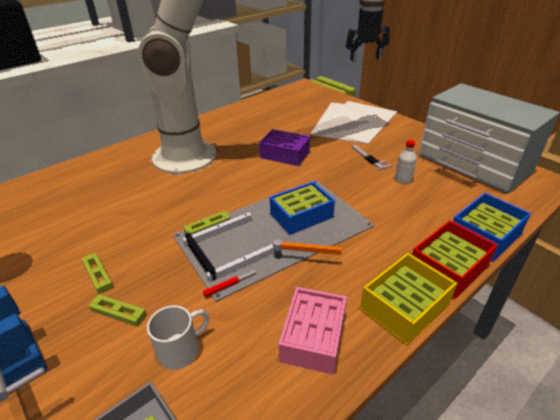

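View pics/side0.png

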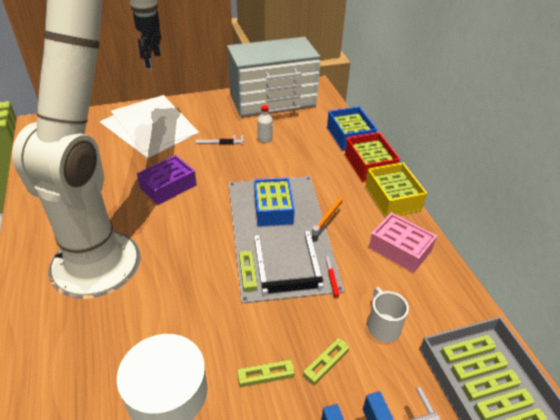

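```bash
cat > h.py <<'E'
import numpy as np,cv2
def cast(im,px,z):
    K=np.array(im['camera_matrix']);R=np.array(im['rotation']);e=np.array(im['eye'])
    px=np.atleast_2d(px).astype(float)
    r=np.c_[px,np.ones(len(px))]@np.linalg.inv(K).T@R.T
    return (e+r*((z-e[2])/r[:,2])[:,None])[:,:2]
def proj(im,P):
    K=np.array(im['camera_matrix']);R=np.array(im['rotation']);e=np.array(im['eye'])
    c=(np.atleast_2d(P)-e)@R; c=c@K.T; return c[:,:2]/c[:,2:]
def mask(img,name):
    H=cv2.cvtColor(img,cv2.COLOR_BGR2HSV)
    lo,hi={'blue':((100,150,50),(125,255,255)),'orange':((5,200,190),(14,255,255)),'grey':((0,0,60),(180,50,165)),'green':((25,120,80),(42,255,255))}[name]
    return cv2.inRange(H,lo,hi)
def blob(m,pt):
    n,l,st,c=cv2.connectedComponentsWithStats(m)
    ids=[i for i in range(1,n) if st[i,4]>15]
    ys,xs=np.indices(m.shape)
    i=min(ids,key=lambda i:np.hypot(xs[l==i]-pt[0],ys[l==i]-pt[1]).min())
    return (l==i).astype(np.uint8)
E
python3 - <<'E'
import pickle;from h import *
d=pickle.load(open('d0.pkl','rb'))
for n,pp,tp in [('side',(285,235),(274,201)),('scene',(250,235),(302,207))]:
    im=d[n];img=im['img']
    g=cv2.morphologyEx(mask(img,'grey'),cv2.MORPH_OPEN,np.ones((2,2)))
    b=blob(g,pp);ys,xs=np.nonzero(b)
    w=cast(im,np.c_[xs,ys],6).astype(np.float32);r=cv2.minAreaRect(w);print(n,'plate',r,cv2.boxPoints(r).round().tolist())
    ys,xs=np.nonzero(blob(mask(img,'blue'),tp));w=cast(im,np.c_[xs,ys],66).astype(np.float32);h=cv2.convexHull(np.c_[xs,ys].astype(np.int32))
    print('tote hull px',cv2.approxPolyDP(h,3,True)[:,0].tolist())
    x,y={'side':(215,165),'scene':(165,140)}[n]
    c=img[y:y+145,x:x+220];cv2.imwrite(f'pics/{n}_c.png',cv2.resize(c,None,fx=3.5,fy=3.5,interpolation=cv2.INTER_CUBIC))
    print(img[235 if n=='side' else 238,285 if n=='side' else 240])
E
```

```text
Traceback (most recent call last):
  File "h.py", line 6, in cast
    return (e+r*((z-e[2])/r[:,2])[:,None])[:,:2]
                          ~^^^^^
IndexError: too many indices for array: array is 1-dimensional, but 2 were indexed
```

Run:
```python
import pickle
d=pickle.load(open('d0.pkl','rb'))
for n in d: print(n,d[n]['rotation'],d[n].keys())
```

```text
scene [-128.22046829    1.04203447   49.08087604] dict_keys(['img', 'camera_matrix', 'eye', 'rotation'])
side [-133.22527486   -1.27195896  -16.98353034] dict_keys(['img', 'camera_matrix', 'eye', 'rotation'])
```

```bash
sed -i "s/R=np.array(im\['rotation'\])/R=Rotation.from_euler('xyz',im['rotation'],degrees=True).as_matrix()/; 1a from scipy.spatial.transform import Rotation" h.py
python3 - <<'E'
import pickle;from h import *
d=pickle.load(open('d0.pkl','rb'))
for n,pp,tp in [('side',(285,235),(274,201)),('scene',(250,235),(302,207))]:
    im=d[n];img=im['img']
    g=cv2.morphologyEx(mask(img,'grey'),cv2.MORPH_OPEN,np.ones((2,2)))
    b=blob(g,pp);ys,xs=np.nonzero(b)
    w=cast(im,np.c_[xs,ys],6).astype(np.float32);r=cv2.minAreaRect(w);print(n,'plate',r,cv2.boxPoints(r).round().tolist())
    ys,xs=np.nonzero(blob(mask(img,'blue'),tp));h=cv2.convexHull(np.c_[xs,ys].astype(np.int32))
    a=cv2.approxPolyDP(h,3,True)[:,0];print('tote hull px',a.tolist(),cast(im,a,66).round().tolist())
    x,y={'side':(215,165),'scene':(165,155)}[n]
    c=img[y:y+145,x:x+220];cv2.imwrite(f'pics/{n}_c.png',cv2.resize(c,None,fx=3.5,fy=3.5,interpolation=cv2.INTER_CUBIC))
E
```

```text
side plate ((514.599609375, -12.789801597595215), (4.008139133453369, 28.533985137939453), 74.27985382080078) [[500.0, -11.0], [528.0, -19.0], [529.0, -15.0], [501.0, -7.0]]
tote hull px [[291, 223], [258, 224], [255, 180], [288, 180], [293, 206]] [[520.0, -63.0], [434.0, -42.0], [473.0, 138.0], [567.0, 112.0], [546.0, 0.0]]
scene plate ((509.587158203125, -28.942474365234375), (454.7810974121094, 255.35592651367188), 81.28089904785156) [[349.0, -234.0], [601.0, -273.0], [670.0, 176.0], [418.0, 215.0]]
tote hull px [[332, 216], [289, 233], [272, 215], [270, 197], [314, 182], [333, 199]] [[614.0, 69.0], [590.0, -53.0], [511.0, -38.0], [450.0, 7.0], [478.0, 142.0], [567.0, 123.0]]
```

View pics/side_c.png

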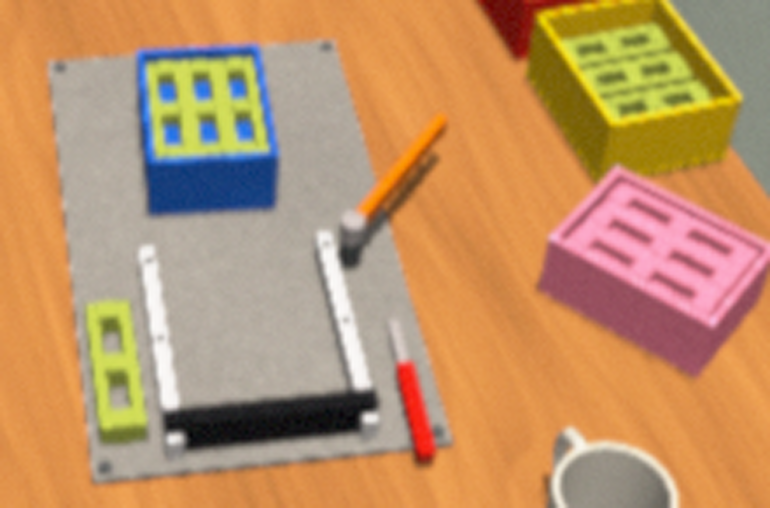

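View pics/scene_c.png

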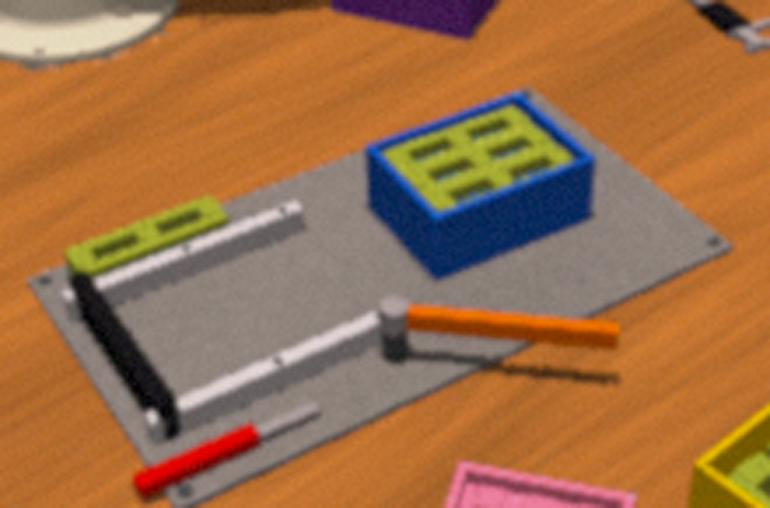

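```bash
cat > fit.py <<'E'
import pickle;from h import *
from scipy.optimize import least_squares
d=pickle.load(open('d0.pkl','rb'))
off={'side':(215,165),'scene':(165,155)}
def full(n,p): return (np.array(p)+.5)/3.5-.5+off[n]
def fit(pts,x0):
    L=np.array([p[0] for p in pts],float)
    W=np.array([cast(d[n],full(n,c),l[2])[0] for l,n,c in pts])
    def f(v):
        c,s=np.cos(v[2]),np.sin(v[2]);return (L[:,:2]@np.array([[c,s],[-s,c]])+v[:2]-W)
    r=least_squares(lambda v:f(v).ravel(),x0,loss='soft_l1',f_scale=3);print(r.x,np.degrees(r.x[2]));print(f(r.x).round(1).tolist());return r.x
lane=fit([((-130,260,6),'side',(50,62)),((130,260,6),'side',(332,42)),((130,-200,6),'side',(450,443)),((-130,-200,6),'side',(95,482)),
 ((-130,-200,6),'scene',(30,280)),((130,260,6),'scene',(731,246)),
 ((-70,0,28),'side',(147,247)),((70,0,28),'side',(324,232)),((-70,0,28),'scene',(296,204))],[500,0,-.1])
tote=fit([((-52,70,66),'side',(138,48)),((52,70,66),'side',(260,46)),((52,-70,66),'side',(276,152)),((-52,-70,66),'side',(148,160)),
 ((-52,-70,66),'scene',(369,150)),((-52,70,66),'scene',(525,92)),((52,70,66),'scene',(593,158)),((52,-70,66),'scene',(440,217))],[520,60,.1])
def toL(p,lane=lane):
    c,s=np.cos(lane[2]),np.sin(lane[2]);return (np.atleast_2d(p)[:,:2]-lane[:2])@np.array([[c,-s],[s,c]])
def toW(p,lane=lane):
    c,s=np.cos(lane[2]),np.sin(lane[2]);return np.atleast_2d(p)[:,:2]@np.array([[c,s],[-s,c]])+lane[:2]
if __name__=='__main__':
    print('tote in lane',toL(tote[:2]),tote[2]-lane[2])
    for n,c in [('side',(444,120)),('scene',(618,327)),]: print('tip lane',n,toL(cast(d[n],full(n,c),50)))
    print('hinge W',toW((90,-15)), 'home',toW((0,-100)))
E
python3 fit.py
```

```text
[ 4.97250807e+02 -5.75983740e+01 -1.50494188e-01] -8.622681840538815
[[-1.7, 0.7], [3.5, 2.3], [2.9, -1.6], [-1.3, 0.2], [-4.3, -2.3], [0.6, 0.6], [-0.5, -1.0], [-0.4, 0.0], [1.3, 0.9]]
[ 5.09531213e+02  6.69005241e+01 -1.98875995e-01] -11.394755169326116
[[0.1, -0.1], [1.7, 4.4], [1.7, -3.7], [-0.1, -1.5], [-6.8, 3.2], [-2.8, -1.0], [2.8, 3.1], [-0.2, -3.0]]
tote in lane [[ -6.52411417 124.93286166]] -0.0483818066940577
tip lane side [[187.51314576  94.05209506]]
tip lane scene [[186.52058741 100.44231233]]
hinge W [[583.98464555 -85.92223837]] home [[ 482.25813192 -156.46808462]]
```

```bash
python3 -m jog '[0.3,0.025,-0.039,0,0,0,-0.13, 0.3,0.06,-0.091,0,0,0,-0.29, 0.3,0.095,-0.145,0,0,0,-0.46, 0.3,0.13,-0.2,0,0,0,-0.63, 0.3,0.166,-0.254,0,0,0,-0.80, 0.3,0.202,-0.309,0,0,0,-0.97, 0.3,0.238,-0.364,0,0,0,-1.14, 0.3,0.273,-0.417,0,0,0,-1.318]'
python3 - <<'E'
from station import ctrl
import cv2,pickle
s=ctrl.observe();print(s['clock'],s['tcp_pos'],s['ee_rot'],s['finger_gap'],s['joints'],s['contact_force'])
w=ctrl.get_image('wrist');cv2.imwrite('pics/w1.png',w['img']);pickle.dump((s,w),open('w1.pkl','wb'));print(w['hand_eye'],w['camera_matrix'])
E
```

```text
clock: 1.1
tcp_pos: [520.9, 191.1, 231.2]
ee_rot: [-180.0, -0.0, 81.0]
contact_force: [0.7, 0.9, -0.1]
finger_gap: 59.7
grasp_force: 0.0
1.1 [520.931709   191.07831411 231.22391648] [-1.79994130e+02 -2.66541914e-03  8.10276981e+01] 59.682666519480684 [-21.71425405  17.15690179  -1.45158106 103.39582756   0.49089843
  59.45693246 -32.32306666] [ 0.73617217  0.93328705 -0.08875793]
[[ 1.59446902e-04 -9.60426384e-01 -2.78533902e-01  6.97369813e+01]
 [ 9.99999980e-01  1.86606650e-04 -7.09969296e-05 -6.30209461e-01]
 [ 1.20163603e-04 -2.78533885e-01  9.60426395e-01 -1.42666881e+02]
 [ 0.00000000e+00  0.00000000e+00  0.00000000e+00  1.00000000e+00]] [[311.61926408   0.         281.77506485]
 [  0.         311.61926408 210.39474927]
 [  0.           0.           1.        ]]
```

View pics/w1.png

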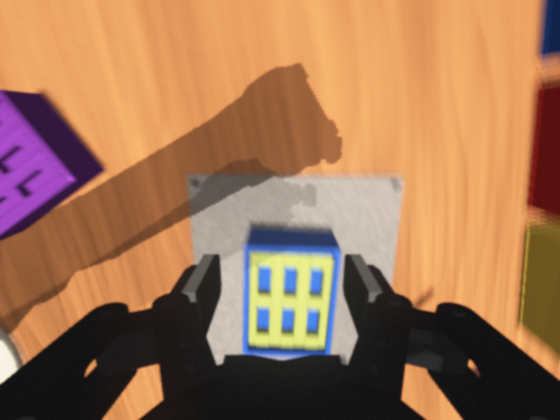

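```bash
cat >> h.py <<'E'
def wcam(s,w):
    T=np.eye(4);T[:3,:3]=Rotation.from_euler('xyz',s['ee_rot'],degrees=True).as_matrix();T[:3,3]=s['tcp_pos']
    C=T@np.array(w['hand_eye']);return dict(img=w['img'],camera_matrix=w['camera_matrix'],eye=C[:3,3],rotation=Rotation.from_matrix(C[:3,:3]).as_euler('xyz',degrees=True))
E
python3 - <<'E' | tail -8
import pickle;from fit import *
im=wcam(*pickle.load(open('w1.pkl','rb')));print(im['eye'])
pc=cast(im,[(188,175),(403,178)],6);print('plate rear',pc,np.linalg.norm(pc[1]-pc[0]),np.degrees(np.arctan2(*(pc[1]-pc[0])[::-1])),toL(pc).round(1).tolist())
tc=cast(im,[(246,250),(340,251),(243,354)],66);print('tote',toL(tc).round(1).tolist(),np.degrees(np.arctan2(*(tc[1]-tc[0])[::-1])))
E
```

```text
[ 4.97250807e+02 -5.75983740e+01 -1.50494188e-01] -8.622681840538815
[[-1.7, 0.7], [3.5, 2.3], [2.9, -1.6], [-1.3, 0.2], [-4.3, -2.3], [0.6, 0.6], [-0.5, -1.0], [-0.4, 0.0], [1.3, 0.9]]
[ 5.09531213e+02  6.69005241e+01 -1.98875995e-01] -11.394755169326116
[[0.1, -0.1], [1.7, 4.4], [1.7, -3.7], [-0.1, -1.5], [-6.8, 3.2], [-2.8, -1.0], [2.8, 3.1], [-0.2, -3.0]]
[531.19858161 260.05143348 373.89410554]
plate rear [[411.09052703 215.39556213]
 [663.64185697 171.91899329]] 256.2662410353808 -9.767697053225133 [[-126.1, 257.0], [130.1, 251.9]]
tote [[-53.1, 186.1], [47.3, 184.3], [-61.8, 52.6]] -9.616757619118799
```

Run:
```python
import cv2;i=cv2.imread('pics/w1.png')[160:310,180:420];cv2.imwrite('pics/w1c.png',cv2.resize(i,None,fx=3.2,fy=3.2,interpolation=cv2.INTER_CUBIC))
```

```text
(no output)
```

View pics/w1c.png

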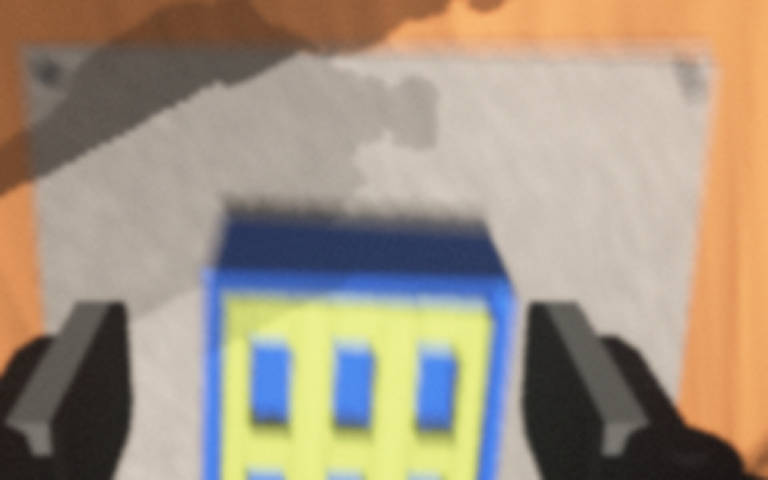

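```bash
cat > st.py <<'E'
from station import ctrl
import numpy as np
s=ctrl.observe();L=np.array([497.25,-57.6]);c,n=np.cos(-.1505),np.sin(-.1505)
d=np.array(s['tcp_pos'][:2])-L
print('t',s['clock'],'lane',round(c*d[0]+n*d[1],1),round(-n*d[0]+c*d[1],1),'z',round(s['tcp_pos'][2],1),'rot',np.round(s['ee_rot'],1),'F lane',round(c*s['contact_force'][0]+n*s['contact_force'][1],1),round(-n*s['contact_force'][0]+c*s['contact_force'][1],1),round(s['contact_force'][2],1),'gap',round(s['finger_gap'],1))
E
python3 -m jog '[0.3,0,0,0,0,0,0, 0.3,0,0,-0.05,0,0,0, 0.3,0,0,-0.1,0,0,0, 0.3,0,0,-0.15,0,0,0, 0.3,0,0,-0.185,0,0,0, 0.3,0,0,-0.2,0,0,0,0.3,0,0,-0.2,0,0,0]' >/dev/null; python3 st.py
```

```text
t 2.025 lane -15.9 251.8 z 30.7 rot [-179.9    0.    81.5] F lane -0.2 0.6 0.8 gap 59.8
```

```bash
python3 -m jog '[0.3,0.002,-0.019,0,0,0,0, 0.3,0.0043,-0.0381,0,0,0,0, 0.3,0.0036,-0.043,0,0,0,0, 0.3,0.0028,-0.048,0,0,0,0, 0.3,0.002,-0.053,0,0,0,0, 0.3,0.0013,-0.058,0,0,0,0, 0.3,0.0013,-0.058,0,0,0,0]' >/dev/null; python3 st.py
```

```text
t 2.9 lane -4.6 195.7 z 31.9 rot [ 1.799e+02 -1.000e-01  8.140e+01] F lane -1.4 3.6 3.2 gap 59.9
```

```bash
cat > meas.py <<'E'
import contextlib,io,sys
with contextlib.redirect_stdout(io.StringIO()): from fit import *
def tot(im):
    up=cv2.resize(im['img'],None,fx=4,fy=4,interpolation=cv2.INTER_CUBIC)
    m=mask(up,'blue'); m[:600]=0; m[1230:]=0; m[:,:900]=0; m[:,1300:]=0   # lane area only
    n,l,st,_=cv2.connectedComponentsWithStats(m);i=1+st[1:,4].argmax()
    h=cv2.convexHull(np.argwhere(l==i)[:,::-1].astype(np.int32))[:,0]
    bl=h[(h@[-1,1.5]).argmax()];br=h[(h@[1,1.5]).argmax()]
    P=cast(im,(np.array([bl,br])+.5)/4-.5,6);q=toL(P)
    print('front bottom L,R in lane',q.round(1).tolist(),'w',np.linalg.norm(q[1]-q[0]).round(1),'mid',q.mean(0).round(1),'yaw',np.arctan2(*(q[1]-q[0])[::-1]).round(3))
if __name__=='__main__':
    tot(d['side'])
    from station import ctrl
    tot(im:=ctrl.get_image('side'));cv2.imwrite('pics/now.png',im['img'])
E
python3 -m jog '[0.3,-0.0008,-0.005,0,0,0,0, 0.3,-0.0015,-0.01,0,0,0,0, 0.3,-0.0023,-0.015,0,0,0,0, 0.3,-0.003,-0.02,0,0,0,0, 0.3,-0.003,-0.02,0,0,0,0]' >/dev/null; python3 st.py; python3 meas.py
```

```text
t 3.525 lane -4.1 174.7 z 31.7 rot [ 1.799e+02 -1.000e-01  8.140e+01] F lane 0.3 2.8 2.9 gap 59.7
front bottom L,R in lane [[-58.9, 62.1], [37.8, 58.2]] w 96.8 mid [-10.6  60.2] yaw -0.04
front bottom L,R in lane [[-53.5, 29.5], [41.7, 29.5]] w 95.2 mid [-5.9 29.5] yaw -0.0
```

```bash
python3 -m jog '[0.3,0.0005,-0.0056,0,0,0,0, 0.3,0.001,-0.0113,0,0,0,0, 0.3,0.0016,-0.017,0,0,0,0, 0.3,0.0021,-0.0226,0,0,0,0, 0.3,0.0021,-0.0226,0,0,0,0]' >/dev/null; python3 st.py; python3 meas.py|tail -1
```

```text
t 4.2 lane 0.6 151.9 z 31.3 rot [-180.    -0.    81.4] F lane -0.1 3.6 2.3 gap 59.7
front bottom L,R in lane [[-48.5, 6.5], [47.0, 6.1]] w 95.5 mid [-0.7  6.3] yaw -0.004
```

```bash
python3 -m jog '[0.3,-0.001,-0.0069,0,0,0,0, 0.3,-0.0021,-0.0138,0,0,0,0, 0.3,-0.0031,-0.0208,0,0,0,0, 0.3,-0.0042,-0.0277,0,0,0,0, 0.3,-0.0052,-0.0346,0,0,0,0, 0.3,-0.0063,-0.0415,0,0,0,0, 0.3,-0.0073,-0.0485,0,0,0,0, 0.3,-0.0084,-0.0554,0,0,0,0]' >/dev/null; python3 st.py; python3 meas.py|tail -1
python3 - <<'E'
import cv2;i=cv2.imread('pics/now.png')[165:310,215:375];cv2.imwrite('pics/n1.png',cv2.resize(i,None,fx=4,fy=4,interpolation=cv2.INTER_CUBIC))
E
```

```text
t 5.25 lane 0.6 95.1 z 31.2 rot [-180.     0.    81.3] F lane 0.2 3.5 0.5 gap 59.7
front bottom L,R in lane [[-49.2, -49.3], [47.1, -49.6]] w 96.2 mid [ -1.  -49.5] yaw -0.004
```

View pics/n1.png

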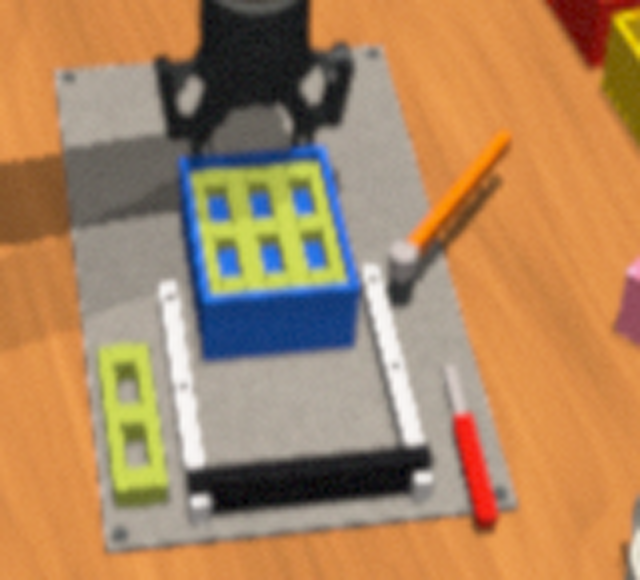

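```bash
python3 -m jog '[0.3,-0.001,-0.0069,0,0,0,0, 0.3,-0.0021,-0.0138,0,0,0,0, 0.3,-0.0031,-0.0208,0,0,0,0, 0.3,-0.0042,-0.0277,0,0,0,0, 0.3,-0.0052,-0.0346,0,0,0,0, 0.3,-0.0063,-0.0415,0,0,0,0, 0.3,-0.0073,-0.0485,0,0,0,0, 0.3,-0.0084,-0.0554,0,0,0,0]' >/dev/null; python3 st.py; python3 meas.py|tail -1
```

```text
t 6.3 lane 0.5 39.0 z 31.2 rot [-180.     0.    81.3] F lane 0.2 2.5 -0.5 gap 59.8
front bottom L,R in lane [[-49.0, -106.3], [47.8, -105.8]] w 96.8 mid [  -0.6 -106.1] yaw 0.005
```

```bash
python3 -m jog '[0.3,-0.0009,-0.006,0,0,0,0, 0.3,-0.0018,-0.012,0,0,0,0, 0.3,-0.0027,-0.018,0,0,0,0, 0.3,-0.0036,-0.024,0,0,0,0, 0.3,-0.0045,-0.03,0,0,0,0, 0.3,-0.0054,-0.036,0,0,0,0, 0.3,-0.0063,-0.042,0,0,0,0, 0.3,-0.0072,-0.0475,0,0,0,0]' >/dev/null; python3 st.py; python3 -m jog '[0.3,-0.0003,-0.002,0,0,0,0, 0.3,-0.0006,-0.004,0,0,0,0, 0.3,-0.0008,-0.0055,0,0,0,0,0.3,-0.0008,-0.0055,0,0,0,0]' >/dev/null; python3 st.py
```

```text
t 7.35 lane 0.7 -8.8 z 31.3 rot [-180.     0.    81.3] F lane 0.6 1.6 -1.4 gap 60.2
t 7.85 lane 0.8 -14.1 z 31.3 rot [-180.     0.    81.4] F lane 0.4 1.5 -1.1 gap 59.8
```

```bash
for i in 1 2 3; do python3 -m jog '[0.3,-0.0002,-0.001,0,0,0,0, 0.3,-0.0003,-0.002,0,0,0,0,0.3,-0.0003,-0.002,0,0,0,0]' >/dev/null; python3 st.py; done; python3 meas.py | tail -1
```

```text
t 8.225 lane 0.8 -16.0 z 31.3 rot [180.    0.   81.3] F lane 0.3 1.7 -0.9 gap 60.1
t 8.6 lane 0.7 -17.7 z 31.3 rot [-180.    -0.    81.4] F lane -1.2 3.5 -1.1 gap 60.2
t 8.975 lane 0.6 -17.7 z 31.4 rot [-1.80e+02 -1.00e-01  8.14e+01] F lane -0.9 8.3 0.1 gap 59.7
front bottom L,R in lane [[-48.0, -143.1], [54.7, -143.1]] w 102.7 mid [   3.4 -143.1] yaw -0.001
```

```bash
python3 - <<'E'
import contextlib,io
with contextlib.redirect_stdout(io.StringIO()): from fit import *
im=d['side']
for n,p,z in [('pink near corner top',(369.5,246.5),60),('pink left-back top',(391,214),60),('knife tip',(327.5,257),12),('yellow left',(366,188),60)]: print(n,toL(cast(im,p,z)).round())
E
python3 -m jog '[0.3,0.0015,0.01,0,0,0,0, 0.3,0.0045,0.03,0,0,0,0, 0.3,0.009,0.06,0,0,0,0, 0.3,0.012,0.08,0,0,0,0, 0.5,0.012,0.08,0.04,0,0,0, 1,0.012,0.08,0.09,0,0,0, 1,0.012,0.08,0.1,0,0,0]' >/dev/null; python3 st.py; python3 meas.py|tail -1
python3 - <<'E'
import cv2;i=cv2.imread('pics/now.png')[165:310,215:375];cv2.imwrite('pics/n2.png',cv2.resize(i,None,fx=4,fy=4,interpolation=cv2.INTER_CUBIC))
E
```

```text
pink near corner top [[ 213. -106.]]
pink left-back top [[306.   5.]]
knife tip [[110. -87.]]
yellow left [[267. 122.]]
t 9.9 lane 3.3 60.7 z 134.7 rot [179.6  -0.   81.3] F lane 0.3 1.0 -0.2 gap 6.7
front bottom L,R in lane [[-48.6, -143.0], [54.1, -143.1]] w 102.7 mid [   2.7 -143. ] yaw -0.001
```

View pics/n2.png

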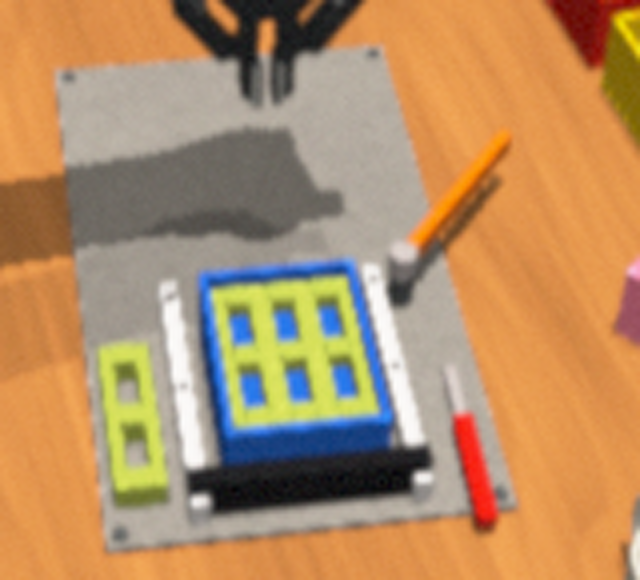

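```bash
python3 -m jog '[1,0.03,-0.009,0,0,0,0, 1,0.07,-0.02,0,0,0,0, 1,0.115,-0.033,0,0,0,0, 1,0.155,-0.045,0,0,0,0, 1,0.191,-0.055,0,0,0,0, 1,0.191,-0.055,0,0,0,0]' >/dev/null; python3 st.py;python3 -m jog '[1,0,0,-0.04,0,0,0, 1,0,0,-0.075,0,0,0, 1,0,0,-0.094,0,0,0, 1,0,0,-0.094,0,0,0]' >/dev/null; python3 st.py
```

```text
t 10.7 lane 199.0 33.3 z 128.8 rot [-1.799e+02  1.000e-01  8.120e+01] F lane -1.3 -0.1 0.2 gap -0.0
t 11.2 lane 195.5 35.0 z 35.1 rot [-179.7    0.    81.4] F lane -0.1 -0.8 1.2 gap 0.3
```

Run:
```python
import numpy as np
c,n=np.cos(-.1505),np.sin(-.1505);p0=np.array([195.5,35])
for f in range(49,181,9):
    t=np.radians(f);o=20;p=np.array([90+110*np.cos(t)+o*np.sin(t),-15+110*np.sin(t)-o*np.cos(t)])
    q=p-p0;print(f,p.round(),np.round([c*q[0]-n*q[1],n*q[0]+c*q[1]],1))
```

```text
49 [177.  55.] [-15.   22.4]
58 [165.  68.] [-25.   36.9]
67 [151.  78.] [-37.1  49.6]
76 [136.  87.] [-51.   60.2]
85 [120.  93.] [-66.5  68.6]
94 [102.  96.] [-83.   74.4]
103 [85. 97.] [-100.3   77.6]
112 [67. 94.] [-117.8   78. ]
121 [50. 90.] [-135.2   75.7]
130 [35. 82.] [-152.    70.7]
139 [20. 72.] [-167.8   63.1]
148 [ 7. 60.] [-182.3   53.2]
157 [-3. 46.] [-195.    41.1]
166 [-12.  31.] [-205.6   27.2]
175 [-18.  15.] [-214.    11.7]
```

```bash
python3 -m jog '[1,-0.008,0.011,0.002,0,0,0, 1,-0.015,0.022,0.002,0,0,0, 1,-0.02,0.03,0.002,0,0,0, 1,-0.025,0.037,0.002,0,0,0, 1,-0.031,0.043,0.002,0,0,0, 1,-0.037,0.05,0.002,0,0,0, 1,-0.044,0.055,0.002,0,0,0, 1,-0.051,0.06,0.002,0,0,0]' >/dev/null; python3 st.py
python3 -m jog '[1,-0.008,0.0045,0,0,0,0, 1,-0.0155,0.0085,0,0,0,0, 1,-0.024,0.0115,0,0,0,0, 1,-0.032,0.0142,0,0,0,0, 1,-0.041,0.016,0,0,0,0, 1,-0.0495,0.0175,0,0,0,0, 1,-0.058,0.0177,0,0,0,0, 1,-0.067,0.0178,0,0,0,0]' >/dev/null; python3 st.py
python3 -m jog '[1,-0.0087,-0.0011,0,0,0,0, 1,-0.0174,-0.0023,0,0,0,0, 1,-0.026,-0.0047,0,0,0,0, 1,-0.034,-0.0073,0,0,0,0, 1,-0.042,-0.011,0,0,0,0, 1,-0.05,-0.015,0,0,0,0, 1,-0.057,-0.02,0,0,0,0, 1,-0.0645,-0.025,0,0,0,0]' >/dev/null; python3 st.py
python3 - <<'E'
from station import ctrl
import cv2
i=ctrl.get_image('side')['img'];cv2.imwrite('pics/s3.png',cv2.resize(i[150:310,200:400],None,fx=3,fy=3))
E
```

```text
t 12.2 lane 137.7 86.9 z 39.2 rot [-180.     0.    81.3] F lane 0.1 -1.1 0.4 gap 0.2
t 13.2 lane 68.9 94.3 z 39.4 rot [180.   -0.   81.3] F lane 0.8 0.1 0.2 gap -0.1
t 14.2 lane 9.0 59.6 z 39.4 rot [180.   -0.   81.3] F lane 0.9 -0.0 -0.4 gap -0.3
```

View pics/s3.png

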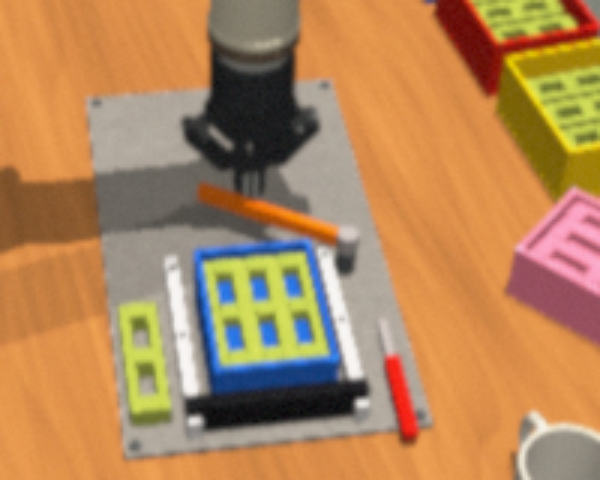

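```bash
python3 -m jog '[1,-0.0065,-0.006,0,0,0,0, 1,-0.0127,-0.0121,0,0,0,0, 1,-0.018,-0.019,0,0,0,0, 1,-0.0233,-0.026,0,0,0,0, 1,-0.0275,-0.0335,0,0,0,0, 1,-0.0317,-0.0415,0,0,0,0,1,-0.0317,-0.0415,0,0,0,0]' >/dev/null; python3 st.py
for i in 1 2; do python3 -m jog '[1,-0.0003,-0.002,0,0,0,0, 1,-0.0006,-0.004,0,0,0,0,1,-0.0006,-0.004,0,0,0,0]' >/dev/null; python3 st.py; done
```

```text
t 15.125 lane -16.2 13.1 z 39.2 rot [-180.     0.    81.3] F lane 0.1 0.2 -0.2 gap -0.1
t 15.5 lane -15.8 10.2 z 39.3 rot [-180.    -0.    81.4] F lane 0.6 0.4 -0.9 gap 0.1
t 15.875 lane -15.7 5.9 z 39.3 rot [180.    0.   81.3] F lane -0.2 -0.7 -0.4 gap -0.2
```

```bash
for i in 1 2 3; do python3 -m jog '[1,-0.0001,-0.001,0,0,0,0, 1,-0.0003,-0.002,0,0,0,0,1,-0.0003,-0.002,0,0,0,0]' >/dev/null; python3 st.py; done
```

```text
t 16.25 lane -15.7 4.0 z 39.3 rot [180.    0.   81.3] F lane 0.1 1.2 -0.2 gap 0.2
t 16.625 lane -15.8 2.3 z 39.3 rot [-180.    -0.    81.4] F lane 0.0 1.2 -0.1 gap -0.0
t 17.0 lane -15.8 2.1 z 39.3 rot [ 1.80e+02 -1.00e-01  8.14e+01] F lane -1.5 6.6 0.1 gap -0.2
```

Force rises to 6.6 N without motion: the bar is on its stop. Retreat and check.

```bash
python3 -m jog '[1,0.0015,0.01,0,0,0,0, 1,0.0045,0.03,0,0,0,0, 1,0.009,0.06,0,0,0,0, 1,0.012,0.08,0.02,0,0,0, 1,0.015,0.1,0.07,0,0,0, 1,0.02,0.13,0.12,0,0,0, 1,0.02,0.13,0.12,0,0,0]' >/dev/null; python3 st.py
python3 - <<'E'
from station import ctrl
import cv2,numpy as np,contextlib,io
with contextlib.redirect_stdout(io.StringIO()): from fit import *
im=ctrl.get_image('side');i=im['img'];cv2.imwrite('pics/f.png',cv2.resize(i[150:310,200:400],None,fx=3,fy=3))
m=mask(i,'orange');m[:200]=0;m[260:]=0;m[:,:240]=0;m[:,340:]=0
ys,xs=np.nonzero(m);q=toL(cast(im,np.c_[xs,ys],52));k=np.polyfit(q[:,0],q[:,1],1);print(len(xs),q.min(0),q.max(0),'bar slope',k)
E
```

```text
t 17.875 lane -12.3 135.5 z 163.6 rot [179.5  -0.2  81.6] F lane -0.2 -0.6 0.0 gap 0.1
6 [-57.23457701 -20.73787634] [ 75.54799136 -15.86339951] bar slope [ -0.02002332 -18.61379356]
```

View pics/f.png

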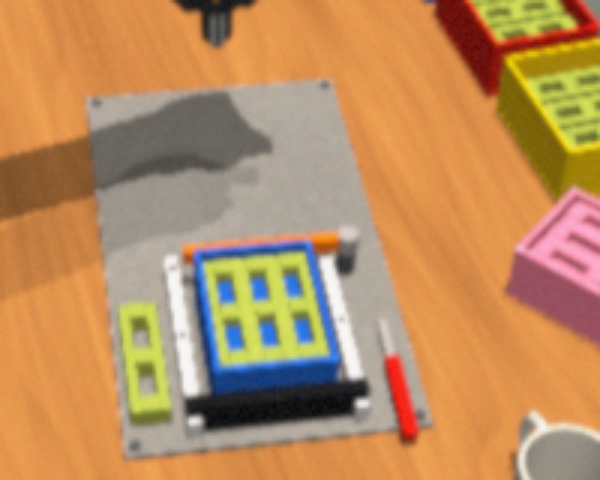

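The bar lies straight across the lane, from crop pixel (185,252) to (345,240), behind the tote. The tote sits at the black stop and is clear of both rails.

```bash
python3 -m jog '[1,0,0,0,0,0,0,1,0,0,0,0,0,0,1,0,0,0,0,0,0,1,0,0,0,0,0,0]' >/dev/null; python3 -c "
from station import ctrl
print(ctrl.close_job())"
```

```text
the job is handed in; nothing more can be done
None
```

The blue tote is up against the end stop, the orange bar is shut behind it, and I handed the job in at about 18 s; no pass or fail came back, but by camera and wrist force the tote is clear of both rails and nothing else looks disturbed around the lane.

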